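Fit the grinding cartridge in the sample mill

TASK

Take the grinding cartridge out of its rest and fit it in the neck of the sample mill: with its key standing on the drive, turn it under light pressure until you feel the key drop into the slot, stop turning there, then let it down until its flange lies flush on the rim, and let go. Be gentle, never force it down or round, and leave the jar, the timer and the dish where they are.

Things in the scene. Friction and masses are not known exactly. Their poses are not given: they have to be found in the camera images.
- cartridge: Grinding cartridge, 0.16 to 0.26 kg, upright in the rest. Black round flange, diameter 60 mm, 6 mm thick, on top an upright flat grip bar: 36 mm long along x, 12 mm thick along y, from 6 to 40 mm above the flange's underside. Below, a round steel shank, diameter 32 mm, 22 mm long, foot bevelled 2 mm. Origin: on the axis, in the flange's underside; z up; a half turn makes no difference
- cartridge_key (a point): Middle of the lower edge of the flat steel key under the cartridge's shank, 34 mm below the flange's underside. The key is 28 mm long along x (parallel to the grip bar), 6 mm thick along y and 12 mm high; axes as the cartridge's
- rest: Fixed grey block 80 x 80 x 50 mm with a round hole of about 36 mm in its top, in which the shank hangs; the flange lies on its top. Origin: centre of its underside; z up
- mill: Sample mill, fixed: low white housing 150 x 130 mm, top at 60 mm, with a round neck of diameter 72 mm standing up to 105 mm. Front panel with dial and rocker on the -x side. Origin: centre of its underside, on the neck's axis; z up. Its drive (see drive_top) is braked and stays where it stopped: the key slides round on it; once the key is in the slot, stop turning, for it only strains the brake (1 N m)
- mill_mouth (a point): Centre of the neck's mouth, in the plane of its rim, 105 mm above the mill's underside; axes as the mill's. The bore is round, diameter 34 mm. A key that is not over the drive's slot stands on the drive, the flange then 10.5 mm above the rim; with the drive pressed to its hard stop still 5.5 mm. Only with the key in the slot does the flange reach the rim
- drive_top (a point): Centre of the drive's top face in the bore, 23.5 mm below the rim; axes as the mill's, NOT the slot's. One slot runs straight across it, 8.6 mm wide, 16 mm deep, at an unknown angle up to 0.75 rad either side of the mill's x axis. The drive is sprung: yields from 4 N, 5 mm down to 8 N, then a hard stop; it springs back up, and the push vanishes, when the key is over the slot (within 0.08 rad)
- jar: Bystander: small white jar with screw cap, diameter 46 mm, 84 mm high, beside the mill on its +y side. Origin: centre of its underside
- timer_box: Bystander: white bench timer 62 x 62 x 17 mm, beside the mill on its +y side. Origin: centre of its underside
- dish: Bystander: petri dish, diameter 72 mm, 14 mm high, beside the rest on its -y side. Origin: centre of its underside
Not all that is in view belongs to the job. What is shaped like the cartridge but purple or turquoise is not meant.

How it is judged (in metres and radians):
On the way:
1. the cartridge is lifted clear of the rest (z of cartridge in the frame of rest above 0.09 m), for 0.1 s.
At the end, for the whole second after the job is handed in: The cartridge is at rest in the mill's neck, upright (within 0.06 rad), on the neck's axis (within 3 mm), its flange's underside no more than 2.5 mm above the rim, so that its key is in the slot of the drive (horizontal distance between cartridge and mill_mouth below 0.003 m and z of cartridge in the frame of mill_mouth below 0.0025 m and angle between cartridge's own z axis and vertical below 0.06 rad and linear speed of cartridge below 0.01 m/s); the robot touches nothing.
It fails at once if the cartridge is forced down or round: it presses on the mill or its drive with more than 25 N while its flange is still more than 4 mm above the rim (contact force between cartridge and mill above 25 N and z of cartridge in the frame of mill_mouth above 0.004 m).
It fails at once if the flange is rammed on the rim with more than 80 N (contact force between cartridge and mill above 80 N).
It fails at once if the jar is disturbed (moved more than 20 mm) (distance of jar from where it was at the start of the episode above 0.02 m).
It fails at once if the timer is disturbed (moved more than 20 mm) (distance of timer_box from where it was at the start of the episode above 0.02 m).
It fails at once if the dish is disturbed (moved more than 20 mm) (distance of dish from where it was at the start of the episode above 0.02 m).
It also fails if it takes over 61 s, if anything falls off the work surface, if the arm or the gripper's body presses on something with over 40 N, if the wrist force passes 120 N, or if a joint passes its speed limit or range.

ROBOT

A 6-joint arm with a two-finger parallel gripper is mounted at the origin on a cart in front of the work surface, level with it; the furniture and walls round the work are solid. World frame = base frame: x ahead of the robot, y to its left, z up, the work surface at z = 0. Lengths are in mm, angles in rad, forces in N, time in s.
With the tool pointing down it reaches from about 400 to 825 mm from the base axis. Payload 7 kg.
Tool frame: the origin (TCP) lies midway between the tips of the shut fingers; the grasp point (between the pads) lies grip_point_offset behind it (grip_point_offset is the distance from the TCP to the grasp point, in mm); z points along the fingers, y is the direction in which the jaws open and shut (so a half turn about z gives the same grasp; the last joint's range is limited). The gripper opens to 85 mm and grips with 20 to 120 N. Pads are 22 mm wide; open, the fingers measure 114 mm over their backs; the gripper's body (76 mm by 85 mm) begins 54 mm behind the grasp point. The pads swing forward as they close: fully open they stand 13 mm farther back than shut.
Start: joints at [-0.849, 0.359, 0.012, 0, -1.224, -0.288], TCP at [283.689, -612.467, 231.302] pointing down, gripper open.
Joint ranges: [-3.07, 3.07], [-1.43, 2.12], [-1.02, 1.25], [-3.03, 1.67], [-3.05, -0], [-3.03, 3.03]. Speed limits (rad/s): [2.39, 2.39, 3.01, 3.14, 3.14, 3.14].

INTERFACE

Orientations are given as a unit quaternion [w, x, y, z].
In Python, from bench import read_state, read_camera, camera_params, job_done, grip_point_offset gives the robot as it stands.
- The arm moves only by the shell command python3 -m jog 'ROWS' [FORCE]. ROWS is JSON, a list of rows, each a list of 3 entries, a list of its own where there are three numbers: the shift along the tool's x, y, z in m, then the turn about the tool's z in rad, then the finger opening in m, from 0 to 0.0854. A call has 1 to 5 rows; each row is the pose to reach, as a shift and turn from the pose commanded when the call began, along the tool's axes at that moment; what a row does not reach only later rows make up. A row lasts 1/8 s, in which the tool goes at most 62.5 mm and 10.7 degrees, less where a joint would pass 70% of its speed; a pose out of reach is approached as far as the arm can. A call with a gripper value outside its range is refused whole. The fingers move at their own pace and stop on an object; FORCE is the grip in N (left out, the last holds). Time passes only in rows, so rows that repeat a pose let the fingers close. It gives the time, the measured TCP pose, the force and the opening at its end, in the units of the state.
- read_state(): the state, without advancing time (a new reading comes with each control period).
- read_camera(name): name is "scene" or "top" or "wrist"; returns the picture (420x560x3 uint8, red, green, blue); there is no depth.
- camera_params(name): a dict with "K" (3x3 intrinsics, pixels), "view" (4x4, takes a point from world to camera coordinates). Camera axes: x right, y up, looking along -z (the intrinsics and any distortion apply to the point x, -y, -z); pixel columns grow to the right and rows downward; lengths in mm; the calibration is good to about 2 mm. A picture is of the moment at which its call begins: read the wrist's pose just before it. camera_params takes no time and is no camera call; for the wrist camera it gives the pose at the moment of the call.
- job_done(): hands the job in, once; it reports no verdict.
The state is a dict: "t": time; "qpos": joint angles; "qvel": joint speeds; "effort": joint torques, N m; "tcp_pos": TCP position; "ee_rot": TCP orientation; "contact_force": force on the tool from outside, world axes, zero at the start; "wrist_torque": the same for the moment, N m; "grip_width": finger opening in mm.
Only numpy, scipy, OpenCV 4.12 (cv2) and the standard library are available. Lean on these libraries where they do the work, as an engineer would, in place of code of your own. Each camera call takes 0.05 s, during which the arm holds its last target.

## Working session

There is one attempt and no reset: what is moved stays moved. The work goes in short steps, Python scripts to look and compute and a shell command to move; the robot and the scene stay as the last step left them, time stands still between calls to the robot, and variables do not carry over. Pictures are saved under pics/ and viewed, and the job is handed in when it is done.

```bash
mkdir -p pics; ls
cat > h.py <<'E'
import numpy as np,cv2
from bench import *
def save(n,f):
    P=camera_params(n); im=read_camera(n); cv2.imwrite(f'pics/{f}.png',cv2.cvtColor(im,cv2.COLOR_RGB2BGR))
    np.savez(f'pics/{f}.npz',im=im,K=P['K'],view=P['view']); return im,P
def ray(P,u,v):
    K=np.array(P['K']);V=np.array(P['view']);d=np.linalg.inv(K)@[u,v,1];d=np.array([d[0],-d[1],-d[2]])
    R=V[:3,:3];return -R.T@V[:3,3],R.T@d
def onz(P,u,v,z):
    o,d=ray(P,u,v);return o+d*(z-o[2])/d[2]
def tri(a,b):
    (o1,d1),(o2,d2)=a,b
    A=np.stack([d1,-d2],1);s=np.linalg.lstsq(A,o2-o1,rcond=None)[0]
    p,q=o1+d1*s[0],o2+d2*s[1];return (p+q)/2,np.linalg.norm(p-q)
def proj(P,X):
    V=np.array(P['view']);c=V[:3,:3]@X+V[:3,3];p=np.array(P['K'])@[c[0],-c[1],-c[2]];return p[:2]/p[2]
E
python3 - <<'E'
from h import *
print(read_state()); print(grip_point_offset() if callable(grip_point_offset) else grip_point_offset)
for n in ['scene','top','wrist']:
    im,P=save(n,n+'0'); print(n,{k:np.round(v,3).tolist() if not isinstance(v,str) else v for k,v in P.items()})
E
```

```text
pics
{'t': 0.0, 'qpos': array([-8.48895091e-01,  3.59423271e-01,  1.10423786e-02, -3.86011587e-04,
       -1.22408748e+00, -2.88105377e-01]), 'qvel': array([-0.00111056, -0.00043479, -0.00065951, -0.00124498, -0.00056653,
       -0.00200945]), 'effort': array([ 1.05107822e-03, -5.83319449e+01,  2.93415213e+01,  6.93634629e+00,
       -6.09666939e-03, -5.94020939e-07]), 'tcp_pos': array([ 283.49639758, -612.03848455,  230.32651257]), 'ee_rot': array([-2.45662561e-04, -2.15137000e-01,  9.76583503e-01,  8.19460630e-04]), 'contact_force': array([-0.30655836,  0.60797147, -0.09975406]), 'wrist_torque': array([-0.01047677, -0.01273475,  0.04626187]), 'grip_width': 85.70298871619823}
18.700000000000003
scene {'K': [[543.118, 0.0, 290.831], [0.0, 543.118, 200.654], [0.0, 0.0, 1.0]], 'view': [[-0.875, -0.484, -0.009, 390.216], [0.336, -0.62, 0.709, -270.754], [-0.349, 0.617, 0.706, -1111.288], [0.0, 0.0, 0.0, 1.0]]}
top {'K': [[502.899, 0.0, 280.558], [0.0, 502.899, 209.582], [0.0, 0.0, 1.0]], 'view': [[0.021, -1.0, -0.002, -54.068], [0.988, 0.02, 0.153, -459.363], [-0.153, -0.005, 0.988, -1392.374], [0.0, 0.0, 0.0, 1.0]]}
wrist {'K': [[319.875, 0.0, 278.814], [0.0, 319.875, 210.244], [0.0, 0.0, 1.0]], 'view': [[-0.421, 0.907, 0.002, 672.865], [-0.869, -0.403, -0.285, 36.105], [-0.258, -0.122, 0.958, -378.75], [0.0, 0.0, 0.0, 1.0]]}
```

View pics/scene0.png

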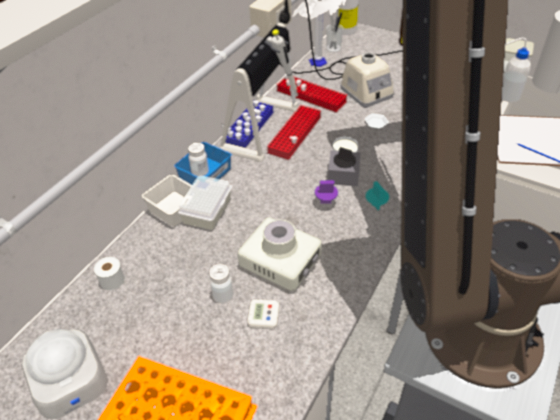

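View pics/top0.png

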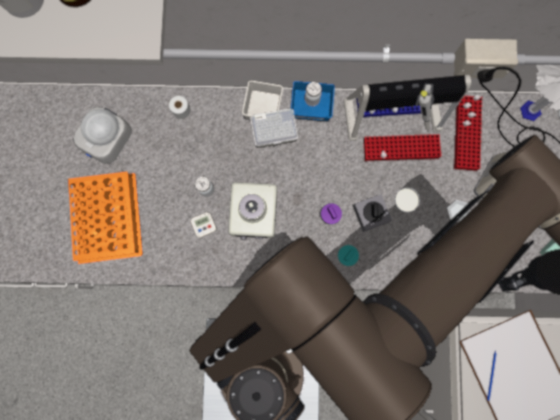

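View pics/wrist0.png

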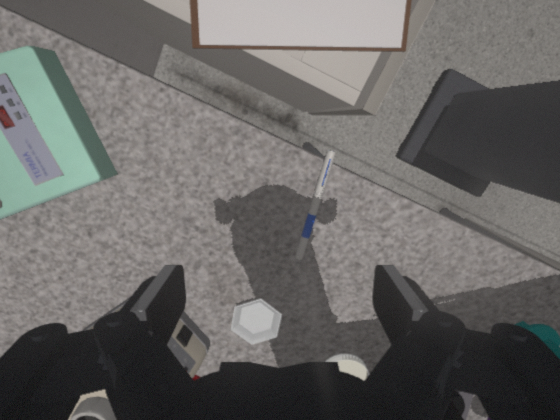

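The top view shows the cartridge in its rest at about (373,211), the mill neck at about (252,207), and the dish at (407,200). Jar and timer are at (203,185) and (203,225). Next I zoom in.

Run:
```python
import cv2,numpy as np
a=cv2.imread('pics/top0.png')[165:265,220:420]; a=cv2.resize(a,None,fx=4,fy=4,interpolation=cv2.INTER_CUBIC)
b=cv2.imread('pics/scene0.png')[125:295,225:400]; b=cv2.resize(b,None,fx=3.5,fy=3.5,interpolation=cv2.INTER_CUBIC)
cv2.imwrite('pics/tz.png',a);cv2.imwrite('pics/sz.png',b)
```

```text
(no output)
```

View pics/tz.png

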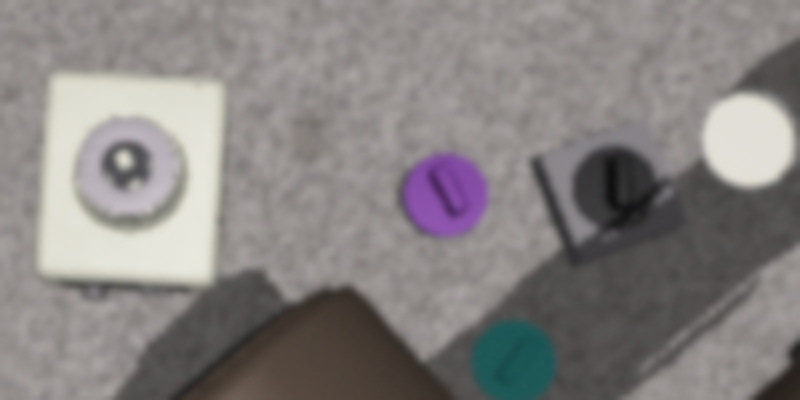

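View pics/sz.png

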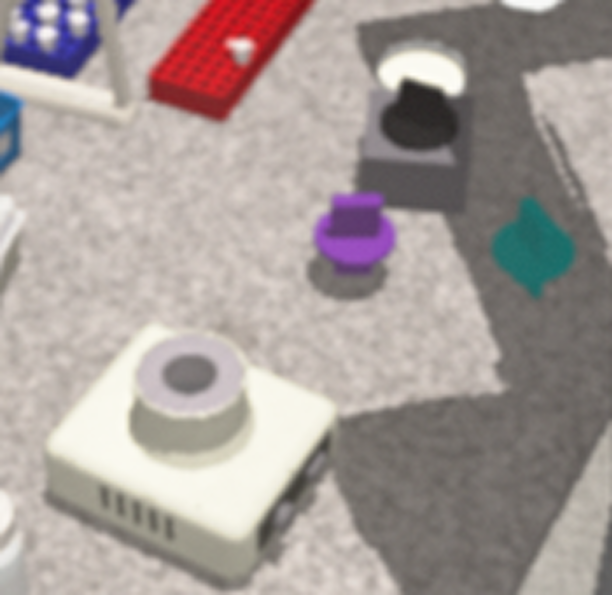

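Run:
```python
from h import *
T=dict(np.load('pics/top0.npz'));S=dict(np.load('pics/scene0.npz'))
for n,a,b,z in [('flange',(373.5,211.75),(345,159),56),('rim',(252,206.5),(279.3,231.9),105)]:
    print(n,tri(ray(T,*a),ray(S,*b)),onz(T,*a,z),onz(S,*b,z))
for n,a,z in [('dish',(407,200),14),('purple',(331,213.5),30),('turq',(348,255),30),('jar',(203,185),84),('timer',(203,225),17)]: print(n,onz(T,*a,z)[:2])
s=read_state();from scipy.spatial.transform import Rotation as R
q=s['ee_rot'];M=R.from_quat(q[[1,2,3,0]]).as_matrix();print(M.round(3))
W=camera_params('wrist');V=np.array(W['view']);c=-V[:3,:3].T@V[:3,3];print('cam in tool',M.T@(c-s['tcp_pos']),(V[:3,:3]@M).round(3))
```

```text
flange (array([ 454.91282367, -305.5792426 ,   53.00548657]), np.float64(3.9425794323498433)) [ 456.35190961 -304.48081603   56.        ] [ 451.64114541 -302.695165     56.        ]
rim (array([456.71796003,  32.46823432,  98.11207267]), np.float64(1.7288322313103486)) [456.43913864  32.33885913 105.        ] [452.63937858  37.55510286 105.        ]
dish [ 499.14032244 -409.07138437]
purple [ 452.85272576 -188.3026951 ]
turq [ 335.97894782 -236.68132058]
jar [517.17288085 170.7973374 ]
timer [414.01637075 176.58478746]
[[-0.907 -0.42  -0.001]
 [-0.42   0.907  0.001]
 [ 0.     0.001 -1.   ]]
cam in tool [  72.88270253    1.17040422 -141.62651104] [[ 0.001  1.    -0.   ]
 [ 0.958 -0.001  0.286]
 [ 0.286 -0.001 -0.958]]
```

The bar runs roughly along world x. I move the wrist camera over the cartridge.

```bash
python3 -m jog '[[[-0.045,0.036,0],0.09,0.0854],[[-0.09,0.072,0],0.18,0.0854],[[-0.135,0.108,0],0.27,0.0854],[[-0.18,0.144,0],0.36,0.0854],[[-0.225,0.18,0],0.436,0.0854]]' 40
python3 -m jog '[[[-0.021,0.049,0],0,0.0854],[[-0.021,0.049,0],0,0.0854]]'
python3 - <<'E'
from h import *
print(read_state()['t'],read_state()['tcp_pos'],read_state()['ee_rot'],read_state()['contact_force']);save('wrist','w1')
E
```

```text
t: 0.78
tcp_pos: [412.6, -352.8, 231.2]
ee_rot: [0.0, 0.003, 1.0, 0.0]
contact_force: [1.0, -0.4, -0.2]
grip_width: 85.0
t: 1.02
tcp_pos: [434.5, -302.9, 231.5]
ee_rot: [0.0, -0.001, 1.0, 0.0]
contact_force: [0.2, -0.6, -1.1]
grip_width: 85.4
1.025 [ 434.49404734 -302.85265851  231.50750978] [ 2.99033134e-04 -1.11090680e-03  9.99999332e-01  1.09096454e-04] [ 0.20919842 -0.60060745 -1.13844311]
```

View pics/w1.png

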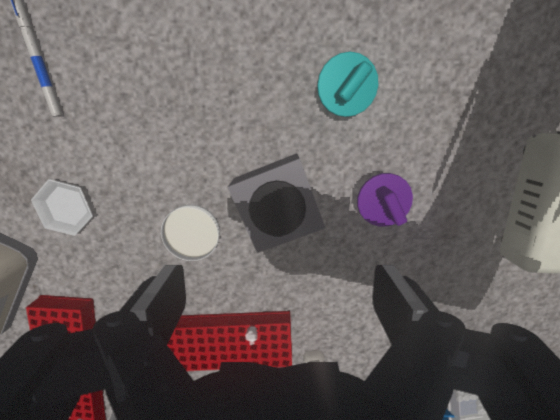

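Cartridge flange is seen at about (277,209), with rest around it; the bar needs contrast enhancement.

```bash
cat > enh.py <<'E'
import sys,cv2,numpy as np
f,x0,y0,x1,y1,g,o=sys.argv[1:8]
a=cv2.imread(f'pics/{f}.png')[int(y0):int(y1),int(x0):int(x1)].astype(float)
a=np.clip(a*float(g),0,255).astype(np.uint8)
s=min(800/a.shape[1],600/a.shape[0]);cv2.imwrite(f'pics/{o}.png',cv2.resize(a,None,fx=s,fy=s,interpolation=cv2.INTER_CUBIC));print(s)
E
python3 enh.py w1 225 150 335 255 4 w1z
```

```text
5.714285714285714
```

View pics/w1z.png

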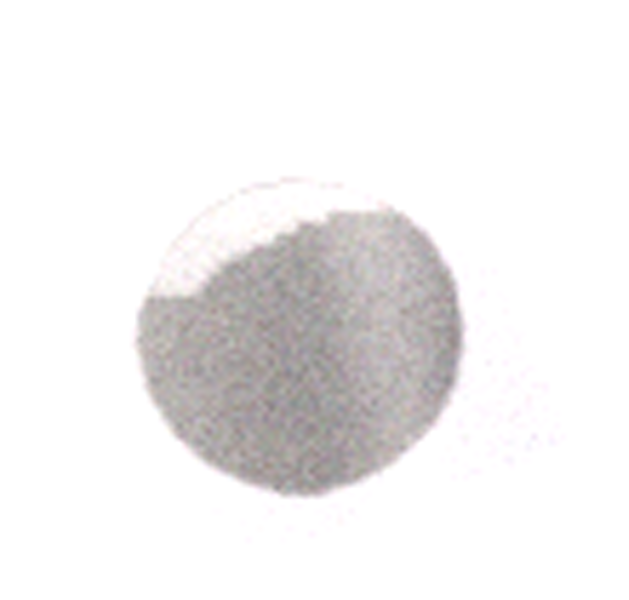

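Run:
```python
import cv2,numpy as np
a=cv2.imread('pics/w1.png')[175:245,240:315]
g=cv2.GaussianBlur(a.astype(float).mean(2),(0,0),1.0)
print(g[::5,::5].round(0).astype(int))
b=np.clip((g-20)*255/50,0,255).astype(np.uint8)
cv2.imwrite('pics/w1y.png',cv2.resize(b,None,fx=8,fy=8,interpolation=cv2.INTER_CUBIC))
```

```text
[[ 77  70  73 104 125 125 125 125 125 124 125 124 125 128 146]
 [ 82 108 124 125 124 122 108  91  98 110 123 124 124 123 116]
 [124 123 123 123  97  65  65  65  66  65  66 104 116 121 122]
 [122 122 122  91  63  64  63  54  47  49  51  48  63  70  79]
 [121 121 115  63  62  52  44  42  43  47  49  48  45  67  68]
 [105 103  78  59  50  42  42  41  41  45  48  47  44  59  66]
 [ 71  70  50  45  44  42  41  40  40  44  47  45  44  51  67]
 [ 71  70  49  44  42  42  41  40  39  43  46  47  43  48  66]
 [ 74  70  54  44  42  41  40  38  40  42  45  45  43  56  65]
 [ 88  72  66  45  43  41  40  39  39  41  44  46  44  65  65]
 [130  88  70  53  43  41  40  39  38  41  44  47  59  65  66]
 [125 125  80  69  54  43  40  41  39  40  45  61  67  66  66]
 [125 139  95  69  68  66  56  45  44  58  66  69  69  73  80]
 [131 144 126  69  68  67  67  67  66  66  72  79  80  88  78]]
```

View pics/w1y.png

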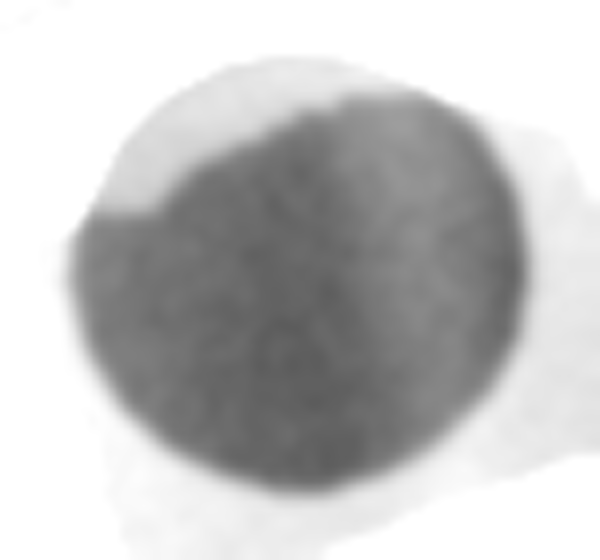

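```bash
python3 -m jog '[[[-0.02,-0.03,0],0,0.0854],[[-0.04,-0.06,0],0,0.0854],[[-0.05,-0.08,0],0,0.0854],[[-0.05,-0.08,0],0,0.0854]]'
python3 - <<'E'
from h import *
print(read_state()['tcp_pos']);a=save('wrist','w2')[0];b=save('top','t2')[0];c=save('scene','s2')[0]
cv2.imwrite('pics/m2.png',cv2.cvtColor(np.hstack([cv2.resize(a[:,150:],(400,410)),cv2.resize(b[160:270,300:420],(400,410),interpolation=2)]),cv2.COLOR_RGB2BGR))
E
python3 enh.py s2 310 120 390 200 2 s2z
```

```text
t: 1.58
tcp_pos: [482.6, -387.9, 230.0]
ee_rot: [-0.001, 0.002, 1.0, 0.0]
contact_force: [-0.8, -0.1, -0.3]
grip_width: 85.7
[ 482.56178946 -387.89026473  229.99651046]
7.5
```

View pics/m2.png

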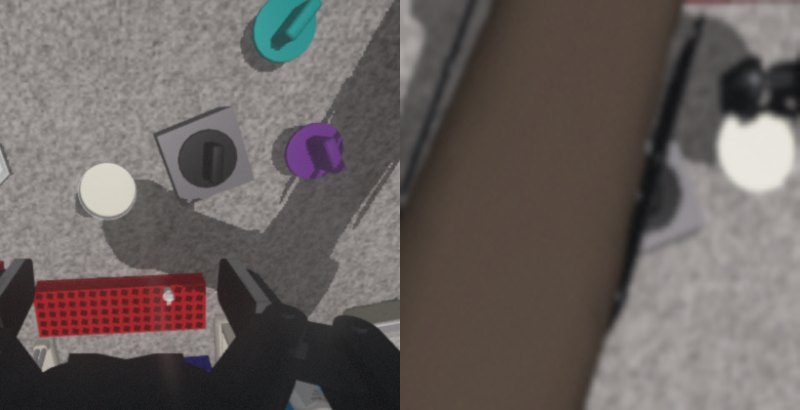

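View pics/s2z.png

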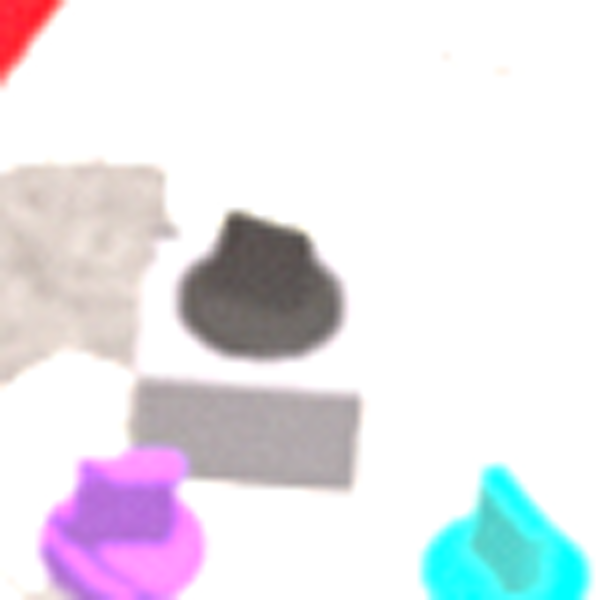

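The cartridge is lit now; the bar is visible in the wrist picture, so I crop it.

```bash
python3 enh.py w2 320 110 430 220 2.2 w2z
```

```text
5.454545454545454
```

View pics/w2z.png

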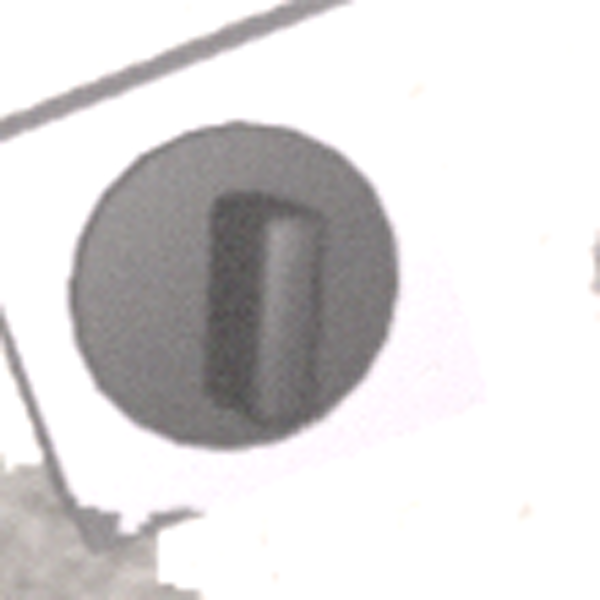

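Run:
```python
from h import *
A=dict(np.load('pics/w1.npz'));B=dict(np.load('pics/w2.npz'))
print(tri(ray(A,277.3,209.3),ray(B,362.9,162.25)))
print(onz(A,277.3,209.3,56),onz(B,362.9,162.25,56))
f=lambda x,y,z:onz(B,320+x/5.4545,110+y/5.4545,z)
def lin(p,q,z):
    a,b=f(*p,z),f(*q,z);d=a-b;print(a.round(1),b.round(1),'ang',np.arctan2(d[1],d[0])%np.pi)
lin((268,215),(252,400),90);lin((324,213),(310,405),90);lin((212,200),(207,395),56)
```

```text
(array([ 454.324699  , -303.37576958,   55.8961584 ]), np.float64(0.9444241760371727))
[ 454.7241097  -303.14591162   56.        ] [ 453.89794948 -303.66340761   56.        ]
[ 438. -308.   90.] [ 468.  -308.3   90. ] ang 3.1302186692639857
[ 437.7 -299.1   90. ] [ 468.9 -298.7   90. ] ang 0.01145696148513764
[ 438.7 -308.7   56. ] [ 474.1 -307.2   56. ] ang 0.041060013479289115
```

Cartridge flange: (454.3, -303.4, 55.9 by triangulation), bar along world x (about 0.0 to 0.03 rad). Before grasping I look into the mill's bore from straight above to see the slot.

```bash
python3 -m jog '[[[-0.01,0.06,0],0,0.0854],[[-0.02,0.12,0],0,0.0854],[[-0.03,0.18,0],0,0.0854],[[-0.04,0.24,0],0,0.0854],[[-0.046,0.3,0.02],0,0.0854]]'
python3 -m jog '[[[0,0.06,0.015],0,0.0854],[[0,0.12,0.03],0,0.0854],[[0,0.12,0.06],0,0.0854],[[0,0.12,0.06],0,0.0854]]'
python3 - <<'E'
from h import *
print(read_state()['tcp_pos'],read_state()['ee_rot']);a=save('wrist','w3')[0]
E
```

```text
t: 2.35
tcp_pos: [530.4, -84.7, 213.4]
ee_rot: [0.002, 0.001, 1.0, 0.0]
contact_force: [1.1, 0.6, -0.3]
grip_width: 85.6
t: 2.85
tcp_pos: [528.0, 33.5, 150.2]
ee_rot: [-0.002, 0.0, 1.0, -0.001]
contact_force: [0.4, -1.0, 1.0]
grip_width: 85.3
[528.03404452  33.48413725 150.2416838 ] [-1.75659750e-03  2.59890290e-04  9.99998267e-01 -5.59911629e-04]
```

View pics/w3.png

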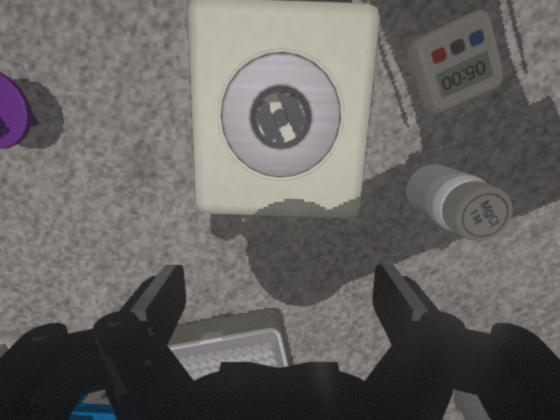

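```bash
python3 enh.py w3 215 45 347 183 1 w3z;python3 enh.py w3 245 82 315 152 2 w3y
```

```text
4.3478260869565215
8.571428571428571
```

View pics/w3y.png

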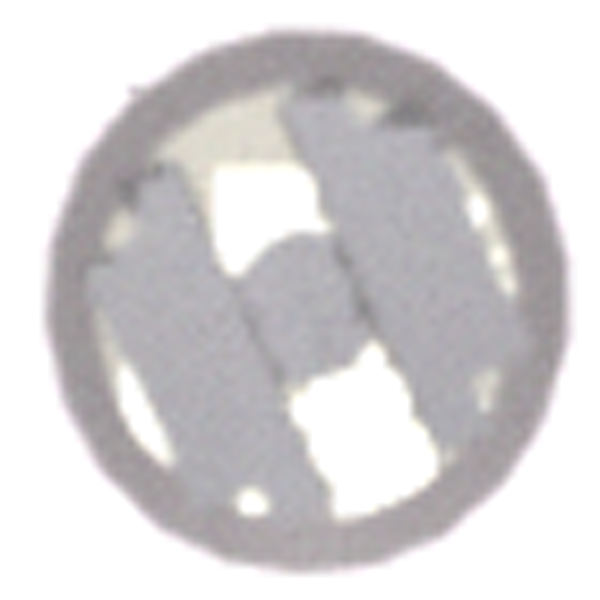

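View pics/w3z.png

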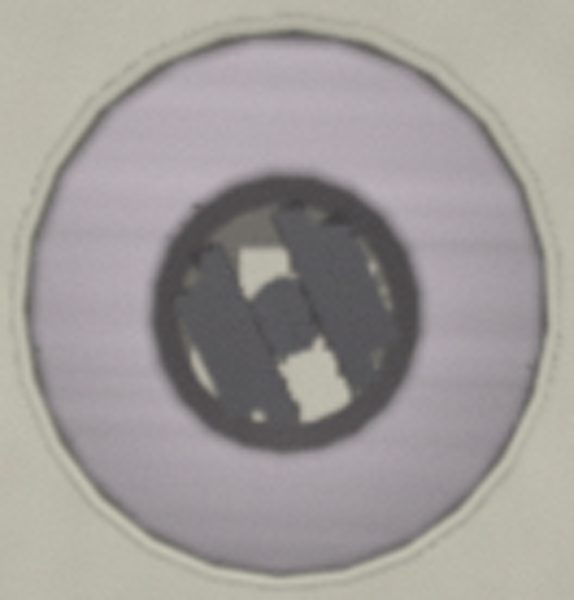

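```bash
cat > rim.py <<'E'
from h import *
import sys
B=dict(np.load(f'pics/{sys.argv[1]}.npz'));cu,cv_=float(sys.argv[2]),float(sys.argv[3])
g=cv2.GaussianBlur(B['im'].astype(np.float32).mean(2),(0,0),0.8)
from scipy.optimize import least_squares
for name,r0,r1,z,sg in [('bore',22,42,105,1),('outer',48,75,105,-1)]:
    pts=[]
    for th in np.linspace(0,2*np.pi,180,endpoint=False):
        r=np.arange(r0,r1,.25);u=cu+r*np.cos(th);v=cv_+r*np.sin(th)
        p=cv2.remap(g,u.astype(np.float32)[None],v.astype(np.float32)[None],1)[0]
        d=np.gradient(p)*sg;i=d.argmax();pts.append(onz(B,u[i],v[i],z)[:2])
    pts=np.array(pts)
    f=least_squares(lambda q:np.hypot(*(pts-q[:2]).T)-q[2],[*pts.mean(0),20],loss='soft_l1',f_scale=.5)
    print(name,f.x,np.abs(f.fun).mean())
E
python3 rim.py w3 281 117
python3 - <<'E'
from h import *
B=dict(np.load('pics/w3.npz'));f=lambda x,y:onz(B,245+x/8.5714,82+y/8.5714,81.5)
for p,q in [((285,110),(445,460)),((180,165),(330,520)),((340,250),(445,460)),((255,325),(330,520))]:
    a,b=f(*p),f(*q);d=b-a;n=np.array([-d[1],d[0]])/np.hypot(*d[:2]);print(a[:2],b[:2],np.arctan2(d[1],d[0]),n@a[:2])
E
```

```text
bore [455.86844419  35.42150827  17.35153138] 0.2555376876093189
outer [455.77611769  35.43972729  32.34303815] 0.12124237232742836
[442.469514    34.14400177] [467.18123746  46.13425401] 0.45174172416351044 -162.43368095579038
[446.24552542  26.50088292] [471.59884127  37.5367663 ] 0.41054863165614375 -153.8034233738201
[452.1507965   38.18071298] [467.18123746  46.13425401] 0.48670427208879785 -177.73075953442208
[457.45174906  31.92565818] [471.59884127  37.5367663 ] 0.37759459159532144 -138.97923529870587
```

Slot seen clearly at about +0.43 rad from world x; bore centre (455.9, 35.4). I take a second view of the rim on the way back for the height, then hover over the cartridge.

```bash
python3 -m jog '[[[0,-0.03,-0.02],0,0.0854],[[0,-0.06,-0.02],0,0.0854],[[0,-0.06,-0.02],0,0.0854]]'
python3 - <<'E'
from h import *
print(read_state()['tcp_pos'],read_state()['ee_rot']);a=save('wrist','w4')[0]
E
python3 enh.py w4 250 0 560 200 1 w4z
```

```text
t: 3.28
tcp_pos: [530.2, -29.1, 173.5]
ee_rot: [0.001, 0.003, 1.0, 0.0]
contact_force: [0.1, -0.4, -0.1]
grip_width: 85.6
[530.18450428 -29.06855667 173.54900938] [1.24558641e-03 2.80015177e-03 9.99995287e-01 1.85424690e-04]
2.5806451612903225
```

View pics/w4z.png

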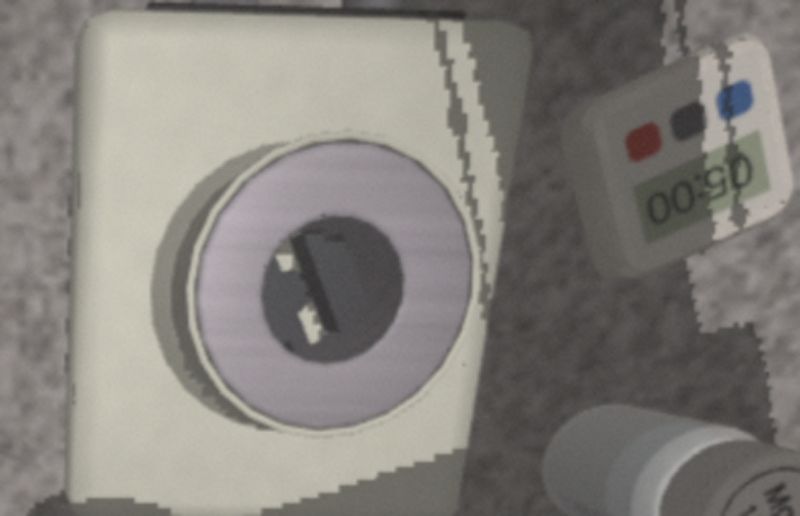

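```bash
python3 rim.py w4 378.7 112
python3 - <<'E'
from h import *
A=dict(np.load('pics/w3.npz'));B=dict(np.load('pics/w4.npz'))
print(tri(ray(A,280.9,117.9),ray(B,378.5,112.6)))
E
python3 -m jog '[[[0.012,-0.06,-0.02],0,0.0854],[[0.024,-0.12,-0.02],0,0.0854],[[0.036,-0.18,-0.02],0,0.0854],[[0.048,-0.23,-0.02],0,0.0854],[[0.06,-0.27,-0.02],0,0.0854]]'
python3 -m jog '[[[0.015,-0.008,0],0,0.07],[[0.015,-0.008,0],0,0.06],[[0.015,-0.008,0],0,0.06]]'
python3 - <<'E'
from h import *
for i in range(3):
    print(read_state()['tcp_pos'],read_state()['ee_rot'],read_state()['contact_force'],read_state()['grip_width']);a=save('wrist',f'w5{i}')[0]
E
python3 enh.py w50 180 200 380 350 3 w5z
```

```text
bore [455.7454121   34.83651155  17.21118197] 0.15674035498380043
outer [459.07743547  37.17329306  36.8058541 ] 3.1026447877996186
(array([455.98354463,  35.70669199, 102.77526267]), np.float64(0.2634106088358229))
t: 3.95
tcp_pos: [468.8, -298.6, 192.5]
ee_rot: [0.001, 0.002, 1.0, -0.0]
contact_force: [0.8, 0.1, -1.4]
grip_width: 85.6
t: 4.32
tcp_pos: [454.6, -304.1, 192.2]
ee_rot: [0.0, 0.001, 1.0, -0.0]
contact_force: [0.3, -0.1, 1.5]
grip_width: 59.9
[ 454.61338488 -304.07321787  192.15897374] [ 4.32050203e-04  8.31740899e-04  9.99999553e-01 -1.20941294e-04] [ 0.27008449 -0.06114428  1.47731877] 59.8968926075731
[ 454.81022225 -303.92372004  192.07273611] [ 4.00069338e-04  5.90778364e-04  9.99999740e-01 -1.07771677e-04] [ 0.34204622  0.68433346 -0.06919354] 60.216251398356754
[ 454.88052809 -303.83798447  191.9569033 ] [ 3.25940965e-04  4.46865786e-04  9.99999845e-01 -7.08255110e-05] [0.0937435  0.44377121 1.18373101] 60.08389802267258
4.0
```

View pics/w5z.png

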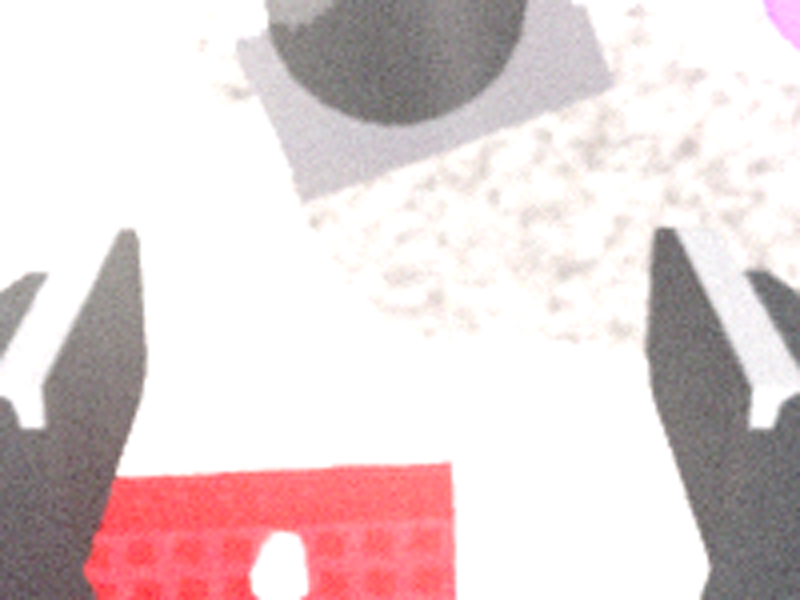

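At (180+400/4...) the flange sits centred between the open fingers laterally. Descend and grip.

```bash
python3 -m jog '[[[0,0,0.05],0,0.05],[[0,0,0.09],0,0.045],[[0,0,0.115],0,0.045],[[0,0,0.125],0,0.045],[[0,0,0.130],0,0.045]]'
python3 -m jog '[[[0,0,0.001],0,0.03],[[0,0,0.001],0,0.02],[[0,0,0.001],0,0.012],[[0,0,0.001],0,0.004],[[0,0,0.001],0,0.004]]' 60
python3 -m jog '[[[0,0,0],0,0.004],[[0,0,0],0,0.004]]' 60
python3 - <<'E'
from h import *
print(read_state()['tcp_pos'],read_state()['contact_force'],read_state()['wrist_torque']);a=save('wrist','w6')[0]
b=save('scene','s6')
E
python3 enh.py s6 290 90 410 200 1.5 s6z
```

```text
t: 5.1
tcp_pos: [454.8, -304.5, 61.7]
ee_rot: [0.0, 0.001, 1.0, -0.0]
contact_force: [-0.7, 0.1, 0.2]
grip_width: 44.8
t: 5.72
tcp_pos: [454.7, -304.8, 61.6]
ee_rot: [0.001, 0.001, 1.0, -0.0]
contact_force: [-1.4, 1.8, 5.9]
grip_width: 11.0
t: 5.98
tcp_pos: [454.8, -304.8, 61.6]
ee_rot: [0.001, 0.001, 1.0, -0.0]
contact_force: [-0.9, 0.2, 6.4]
grip_width: 11.3
[ 454.75923703 -304.83632365   61.58434943] [-0.91997704  0.20093048  6.42445568] [0.53908414 0.31984476 0.00783103]
5.454545454545454
```

View pics/w6.png

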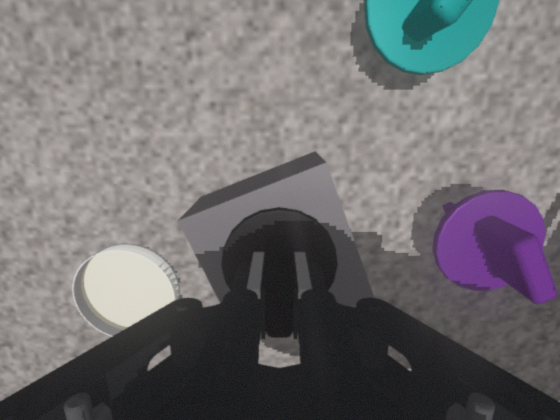

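View pics/s6z.png

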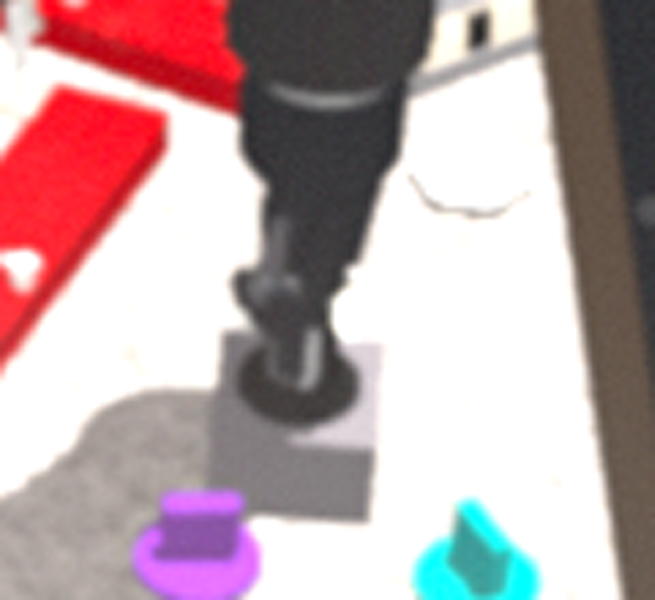

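The fingers hold the grip bar (opening 11 mm) and the flange is centred. I lift it.

```bash
python3 -m jog '[[[0,0,-0.01],0,0.004],[[0,0,-0.03],0,0.004],[[0,0,-0.06],0,0.004],[[0,0,-0.09],0,0.004],[[0,0,-0.115],0,0.004]]' 60
python3 -m jog '[[[0,0,0],0,0.004],[[0,0,0],0,0.004]]'
python3 - <<'E'
from h import *
print(read_state()['tcp_pos'],read_state()['contact_force'],read_state()['wrist_torque']);a=save('wrist','w7')[0]
E
python3 enh.py w7 180 180 380 330 2.5 w7z
```

```text
t: 6.7
tcp_pos: [454.1, -304.6, 177.3]
ee_rot: [0.0, 0.001, 1.0, -0.0]
contact_force: [0.5, 0.1, -1.7]
grip_width: 11.2
t: 6.95
tcp_pos: [453.6, -304.3, 175.0]
ee_rot: [-0.0, 0.001, 1.0, 0.0]
contact_force: [0.2, 0.1, -2.3]
grip_width: 11.1
[ 453.5913335  -304.34766176  175.0331866 ] [ 0.22315005  0.07424976 -2.31679079] [0.04511479 0.03990738 0.00533846]
4.0
```

View pics/w7z.png

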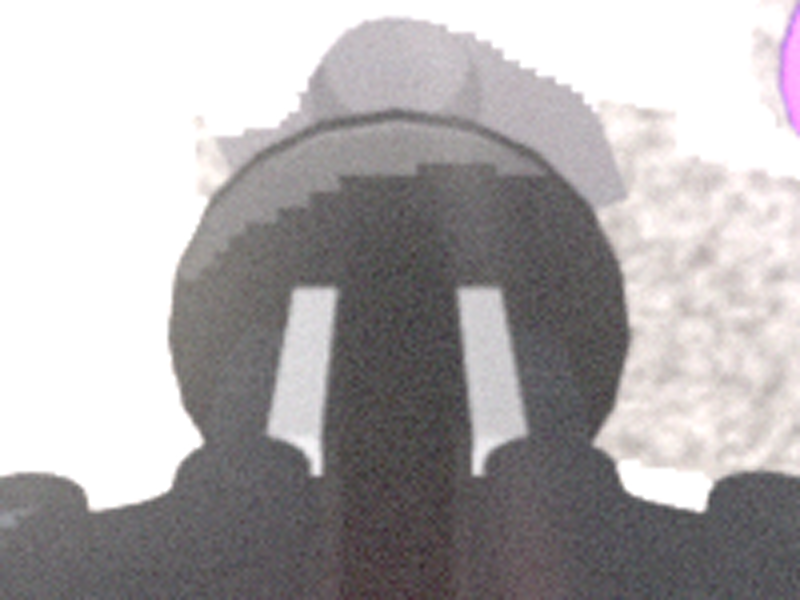

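Run:
```python
from h import *
from scipy.optimize import least_squares
from scipy.spatial.transform import Rotation as R
B=dict(np.load('pics/w7.npz'))
px=[(170,330),(630,330),(178,270),(205,210),(250,160),(310,128),(400,108),(480,118),(545,158),(590,205),(620,265)]
for dz in [-3,-5.6,-8]:
    z=175.03+dz
    pts=np.array([onz(B,180+x/4,180+y/4,z)[:2] for x,y in px])
    f=least_squares(lambda q:np.hypot(*(pts-q[:2]).T)-q[2],[454,-304,30]);print(dz,f.x,f.fun.round(1))
    f=least_squares(lambda q:np.hypot(*(pts-q[:2]).T)-30,[454,-304]);print(dz,f.x,f.fun.round(1))
```

```text
-3 [ 450.22907951 -302.61242312   28.34554866] [ 0.2  0.2 -0.1 -0.1  0.  -0.2  0.1  0.5 -0.2 -0.2 -0.2]
-3 [ 452.398757   -302.59744236] [-1.4 -1.4 -1.1 -0.5  0.1  0.1  0.6  0.9 -0.1 -0.6 -1.1]
-5.6 [ 451.4849563  -302.60221661   28.85491322] [ 0.2  0.2 -0.1 -0.1  0.  -0.2  0.1  0.5 -0.2 -0.3 -0.2]
-5.6 [ 452.97744532 -302.59168674] [-0.9 -0.9 -0.8 -0.4  0.1  0.   0.5  0.8 -0.1 -0.5 -0.8]
-8 [ 452.64422727 -302.59279521   29.32509593] [ 0.2  0.2 -0.1 -0.1  0.  -0.2  0.1  0.5 -0.2 -0.3 -0.2]
-8 [ 453.51853422 -302.58650663] [-0.5 -0.5 -0.5 -0.3  0.  -0.1  0.3  0.7 -0.2 -0.4 -0.6]
```

Held firmly (weight 2.3 N). Camera and TCP differ by 1.7 mm in y for the held flange, so I aim using camera-relative differences: shift +337.8 mm in y, +2.4 in x. Also I pre-turn to about 0.2 rad short of the seen slot angle.

```bash
python3 -m jog '[[[0,0.06,0],-0.05,0.004],[[0,0.12,0],-0.1,0.004],[[0,0.18,0],-0.15,0.004],[[0,0.24,0],-0.2,0.004],[[-0.002,0.3,0],-0.22,0.004]]'
python3 -m jog '[[[-0.0085,0.037,0],0,0.004],[[-0.0085,0.037,0],0,0.004],[[-0.0085,0.037,0],0,0.004]]'
python3 - <<'E'
from h import *
from scipy.spatial.transform import Rotation as R
for i in range(3):
    s=read_state();M=R.from_quat(s['ee_rot'][[1,2,3,0]]).as_matrix();print(s['tcp_pos'],s['contact_force'],np.arctan2(-M[1,0],-M[0,0]),M[:2,2]);save('wrist',f'w8{i}')[0]
save('scene','s8')
E
python3 enh.py s8 230 140 350 260 1.2 s8z
```

```text
t: 7.62
tcp_pos: [456.0, -3.0, 174.9]
ee_rot: [-0.001, -0.109, 0.994, -0.0]
contact_force: [1.4, 0.3, -1.3]
grip_width: 11.3
t: 8.0
tcp_pos: [456.6, 33.1, 174.8]
ee_rot: [-0.001, -0.109, 0.994, -0.0]
contact_force: [-0.7, -0.1, -1.9]
grip_width: 11.3
[456.57241894  33.05852547 174.8366901 ] [-0.65981289 -0.13210348 -1.8869862 ] 0.21840709096099448 [-0.00170242 -0.00079537]
[456.69224251  32.67110569 174.98351568] [ 0.34255024  0.65787486 -2.47887526] 0.217441124802717 [-0.00139516 -0.00065246]
[456.80796882  32.44109066 175.11916765] [-0.16923363 -0.46734697 -1.57880615] 0.21675244024923737 [-0.00108589 -0.00051848]
5.0
```

View pics/w80.png

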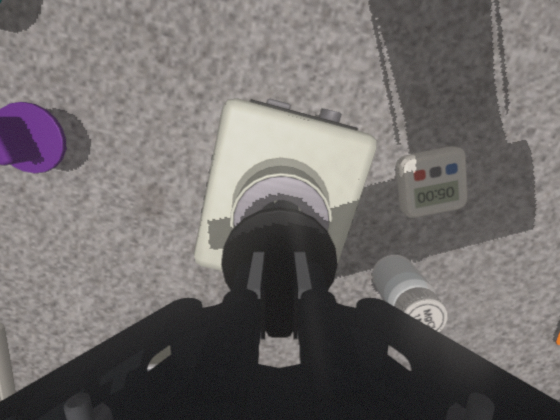

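View pics/s8z.png

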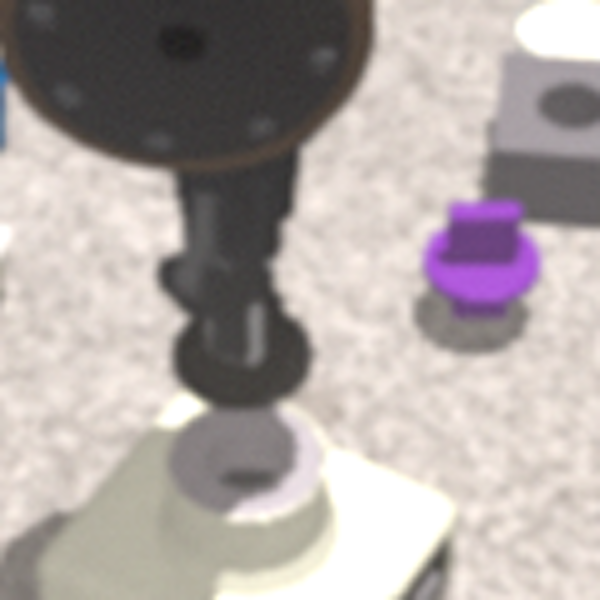

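```bash
python3 enh.py w80 210 160 350 300 2.5 w8z
```

```text
4.285714285714286
```

View pics/w8z.png

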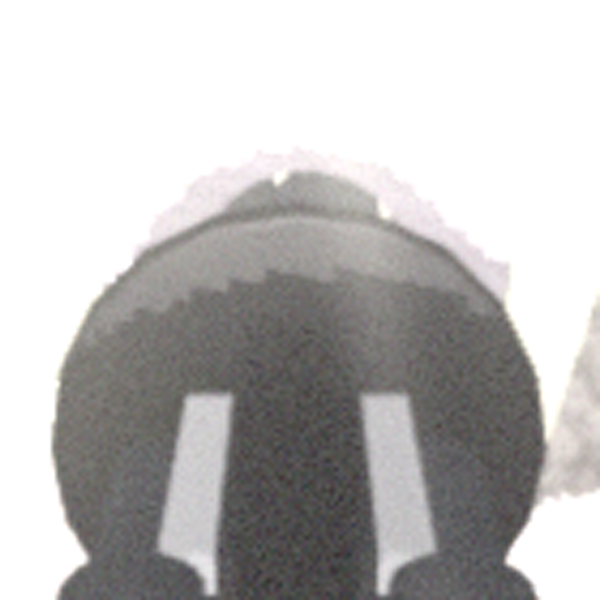

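Run:
```python
from h import *
from scipy.optimize import least_squares
for k in '012':
    B=dict(np.load(f'pics/w8{k}.npz'));im=B['im'].astype(np.float32)
    br=cv2.GaussianBlur(im[...,2]-im[...,0],(0,0),0.8); g=cv2.GaussianBlur(im.mean(2),(0,0),.8)
    def fit(img,c,r,ths,z,sg,R0,free):
        pts=[]
        for th in ths:
            rr=np.arange(*r,.25);u=(c[0]+rr*np.cos(th)).astype(np.float32);v=(c[1]+rr*np.sin(th)).astype(np.float32)
            p=cv2.remap(img,u[None],v[None],1)[0];i=(np.gradient(p)*sg).argmax();pts.append(onz(B,u[i],v[i],z)[:2])
        pts=np.array(pts)
        f=least_squares(lambda q:np.hypot(*(pts-q[:2]).T)-(q[2] if free else R0),[*pts.mean(0),R0],loss='soft_l1',f_scale=.3)
        return f.x.round(2),np.abs(f.fun).mean().round(2)
    up=np.linspace(-np.pi*.95,-np.pi*.05,90)
    print(fit(br,(281,225),(38,62),up,105,-1,34,True), fit(br,(281,225),(38,62),up,105,-1,34,False))
    fl=np.r_[np.linspace(-.5,.4,30),np.linspace(np.pi-.4,np.pi+.5,30),np.linspace(-2.5,-.6,40)]
    print('fl',fit(g,(279.7,262),(46,62),fl,169.3,1,30,True),fit(g,(279.7,262),(46,62),fl,169.3,1,30,False))
```

```text
(array([455.25,  35.41,  33.43]), np.float64(0.16)) (array([455.95,  35.55,  34.  ]), np.float64(0.22))
fl (array([454.28,  33.92,  29.14]), np.float64(0.73)) (array([454.67,  34.1 ,  30.  ]), np.float64(1.06))
(array([455.15,  35.41,  33.37]), np.float64(0.14)) (array([455.92,  35.59,  34.  ]), np.float64(0.23))
fl (array([454.56,  33.52,  29.16]), np.float64(0.68)) (array([455.33,  33.59,  30.  ]), np.float64(1.01))
(array([455.25,  35.42,  33.46]), np.float64(0.12)) (array([455.92,  35.57,  34.  ]), np.float64(0.2))
fl (array([454.7 ,  33.31,  29.2 ]), np.float64(0.72)) (array([455.36,  33.45,  30.  ]), np.float64(1.03))
```

Camera-relative check: rim (455.6, 35.5), held flange (454.9, 33.6). I correct by about +0.3 x, +1.5 y and lower gently.

```bash
python3 -m jog '[[[-0.0006,0.0014,0.008],0,0.004],[[-0.0006,0.0014,0.016],0,0.004],[[-0.0006,0.0014,0.022],0,0.004],[[-0.0006,0.0014,0.025],0,0.004],[[-0.0006,0.0014,0.027],0,0.004]]'
python3 -m jog '[[[0,0,0.002],0,0.004],[[0,0,0.004],0,0.004],[[0,0,0.006],0,0.004]]'
python3 - <<'E'
from h import *
s=read_state();print(s['tcp_pos'],s['contact_force'],s['wrist_torque']);save('scene','s9')
E
python3 enh.py s9 230 140 350 260 1.2 s9z
```

```text
t: 8.82
tcp_pos: [457.5, 34.9, 148.4]
ee_rot: [-0.0, -0.109, 0.994, -0.0]
contact_force: [-0.0, -0.4, -2.0]
grip_width: 10.9
t: 9.2
tcp_pos: [457.5, 34.9, 142.6]
ee_rot: [0.0, -0.109, 0.994, 0.0]
contact_force: [0.2, 0.4, -1.7]
grip_width: 10.6
[457.50657466  34.88098095 142.58484576] [ 0.15154935  0.36219996 -1.71464458] [0.03960556 0.00489027 0.01133457]
5.0
```

View pics/s9z.png

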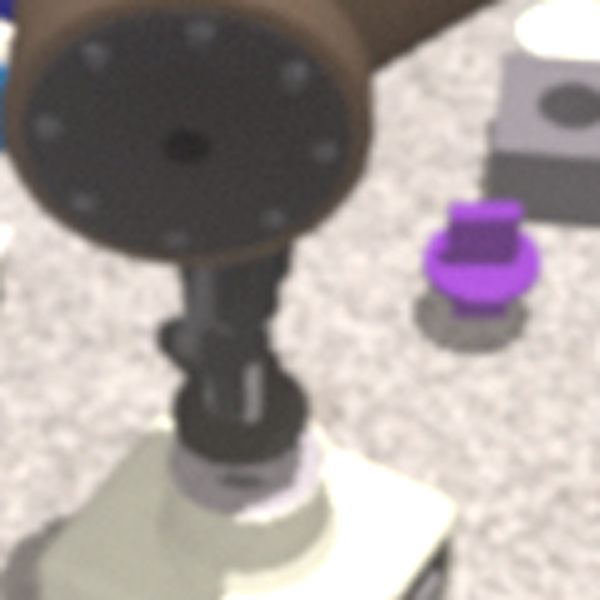

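```bash
python3 -m jog '[[[0.001,0,0],0,0.004],[[0.001,0,0.002],0,0.004],[[0.001,0,0.003],0,0.004],[[0.001,0,0.004],0,0.004],[[0.001,0,0.005],0,0.004]]'
python3 -m jog '[[[0,0,0.001],0,0.004],[[0,0,0.002],0,0.004]]'
python3 -c "
from h import *
s=read_state();print(s['tcp_pos'],s['contact_force'],s['wrist_torque'])"
```

```text
t: 9.88
tcp_pos: [456.5, 34.6, 137.6]
ee_rot: [0.0, -0.109, 0.994, 0.0]
contact_force: [-0.3, 0.1, -2.1]
grip_width: 11.2
t: 10.12
tcp_pos: [456.5, 34.6, 135.6]
ee_rot: [-0.0, -0.109, 0.994, -0.0]
contact_force: [-1.0, -0.5, -2.3]
grip_width: 11.0
[456.47610961  34.59490071 135.56312478] [-0.98590019 -0.52766141 -2.32018321] [ 0.00891813 -0.03141928  0.03851542]
```

```bash
python3 -m jog '[[[0,0,0.0015],0,0.004],[[0,0,0.003],0,0.004],[[0,0,0.0045],0,0.004]]'
python3 -c "
from h import *
s=read_state();print(s['tcp_pos'],s['contact_force'],s['wrist_torque'])"
```

```text
t: 10.5
tcp_pos: [456.5, 34.6, 131.0]
ee_rot: [0.0, -0.109, 0.994, 0.0]
contact_force: [1.0, 0.3, -1.9]
grip_width: 10.9
[456.48831191  34.61411986 131.02878547] [ 0.95937072  0.31103052 -1.91939717] [0.06803372 0.01342336 0.02363859]
```

No side load; the shank is in the bore. I expect the drive at about TCP z 127, so I go in 1 mm steps.

```bash
python3 -m jog '[[[0,0,0.001],0,0.004],[[0,0,0.002],0,0.004],[[0,0,0.003],0,0.004]]'
python3 -m jog '[[[0,0,0.001],0,0.004],[[0,0,0.001],0,0.004]]'
python3 -m jog '[[[0,0,0.001],0,0.004],[[0,0,0.001],0,0.004]]'
```

```text
t: 10.88
tcp_pos: [456.5, 34.6, 128.1]
ee_rot: [0.0, -0.109, 0.994, 0.0]
contact_force: [0.1, -0.6, -1.8]
grip_width: 11.1
t: 11.12
tcp_pos: [456.5, 34.6, 127.1]
ee_rot: [0.0, -0.109, 0.994, -0.0]
contact_force: [-0.4, -0.2, -0.9]
grip_width: 11.2
t: 11.38
tcp_pos: [456.6, 34.6, 126.3]
ee_rot: [0.0, -0.109, 0.994, -0.0]
contact_force: [-0.9, 1.0, 2.4]
grip_width: 10.8
```

Contact with the drive at TCP z about 127 (load now ~4.5 N), as expected. Press 1 mm more and start turning in small steps.

```bash
python3 -m jog '[[[0,0,0.001],0,0.004],[[0,0,0.001],0,0.004]]'
python3 -m jog '[[[0,0,0],-0.02,0.004],[[0,0,0],-0.04,0.004],[[0,0,0],-0.06,0.004]]'
python3 -c "
from h import *
s=read_state();print(s['tcp_pos'],s['contact_force'],s['wrist_torque'])"
```

```text
t: 11.62
tcp_pos: [456.6, 34.6, 125.2]
ee_rot: [0.0, -0.109, 0.994, -0.0]
contact_force: [-0.4, -0.0, 2.8]
grip_width: 10.8
t: 12.0
tcp_pos: [456.6, 34.6, 125.2]
ee_rot: [0.0, -0.139, 0.99, 0.0]
contact_force: [0.3, -1.2, 2.6]
grip_width: 10.9
[456.63628352  34.63551003 125.20100968] [ 0.2938011  -1.24543353  2.57538799] [-0.19911808  0.10630042 -0.04728196]
```

```bash
python3 -m jog '[[[0,0,0],-0.02,0.004],[[0,0,0],-0.04,0.004]]'
python3 -c "
from h import *
s=read_state();print(s['tcp_pos'],s['contact_force'],s['wrist_torque'])"
```

```text
t: 12.25
tcp_pos: [456.6, 34.6, 125.0]
ee_rot: [0.0, -0.159, 0.987, 0.0]
contact_force: [0.6, -0.6, 0.0]
grip_width: 10.6
[456.56389646  34.62975326 124.98530892] [ 0.60425449 -0.63161632  0.00419104] [-0.25252708 -0.42467719  0.02698063]
```

```bash
python3 -m jog '[[[0,0,0],0,0.004]]'
python3 -m jog '[[[0,0,0],-0.02,0.004],[[0,0,0],-0.02,0.004]]'
python3 -m jog '[[[0,0,0],-0.02,0.004],[[0,0,0],-0.02,0.004]]'
```

```text
t: 12.38
tcp_pos: [456.6, 34.6, 125.0]
ee_rot: [0.0, -0.158, 0.987, -0.0]
contact_force: [1.8, -1.4, -0.6]
grip_width: 11.2
t: 12.62
tcp_pos: [456.2, 34.5, 124.9]
ee_rot: [-0.0, -0.168, 0.986, -0.0]
contact_force: [0.8, -0.5, -1.1]
grip_width: 11.0
t: 12.88
tcp_pos: [456.2, 34.5, 124.9]
ee_rot: [-0.0, -0.178, 0.984, 0.0]
contact_force: [1.1, -0.8, -1.7]
grip_width: 11.1
```

The push has vanished (only the weight shows) at yaw 0.36 rad, near the seen slot. I stop turning and lower gently.

```bash
python3 -m jog '[[[0,0,0.001],0,0.004],[[0,0,0.001],0,0.004]]'
python3 -m jog '[[[0,0,0.001],0,0.004],[[0,0,0.001],0,0.004]]'
python3 -c "
from h import *
s=read_state();print(s['tcp_pos'],s['contact_force'],s['wrist_torque'])"
```

```text
t: 13.12
tcp_pos: [456.3, 34.6, 124.0]
ee_rot: [-0.0, -0.178, 0.984, 0.0]
contact_force: [-0.5, -0.1, -1.7]
grip_width: 10.6
t: 13.38
tcp_pos: [456.4, 34.6, 123.0]
ee_rot: [-0.0, -0.178, 0.984, -0.0]
contact_force: [-0.5, 0.1, -2.6]
grip_width: 11.3
[456.39341758  34.58522692 123.04056516] [-0.54944518  0.0983476  -2.62057594] [-0.00093866  0.01915606  0.032415  ]
```

Four millimetres below first contact and no push: the key is in the slot. I continue down.

```bash
python3 -m jog '[[[0,0,0.001],0,0.004],[[0,0,0.002],0,0.004],[[0,0,0.003],0,0.004]]'
python3 -m jog '[[[0,0,0.001],0,0.004],[[0,0,0.002],0,0.004]]'
python3 -c "
from h import *
s=read_state();print(s['tcp_pos'],s['contact_force'],s['wrist_torque'])"
```

```text
t: 13.75
tcp_pos: [456.5, 34.6, 120.0]
ee_rot: [-0.0, -0.178, 0.984, -0.0]
contact_force: [0.5, -0.5, -1.7]
grip_width: 11.2
t: 14.0
tcp_pos: [456.5, 34.6, 118.1]
ee_rot: [-0.0, -0.178, 0.984, 0.0]
contact_force: [-0.1, -0.9, -2.4]
grip_width: 11.1
[456.47531703  34.62277803 118.05156302] [-0.05081297 -0.91069435 -2.38107085] [ 0.04069735 -0.02281518 -0.0090291 ]
```

```bash
python3 -m jog '[[[0,0,0.0007],0,0.004],[[0,0,0.0007],0,0.004]]'
python3 -m jog '[[[0,0,0.0007],0,0.004],[[0,0,0.0007],0,0.004]]'
python3 -c "
from h import *
s=read_state();print(s['tcp_pos'],s['contact_force'],s['wrist_torque'])"
```

```text
t: 14.25
tcp_pos: [456.4, 34.6, 117.4]
ee_rot: [-0.0, -0.178, 0.984, -0.0]
contact_force: [-0.4, -0.1, -1.0]
grip_width: 10.8
t: 14.5
tcp_pos: [456.5, 34.6, 116.7]
ee_rot: [-0.0, -0.178, 0.984, -0.0]
contact_force: [0.1, -1.0, -1.2]
grip_width: 11.2
[456.46219985  34.5819416  116.71250653] [ 0.11282216 -1.03629876 -1.18528262] [-0.02795929 -0.00132764  0.01747892]
```

```bash
python3 -m jog '[[[0,0,0.0005],0,0.004],[[0,0,0.0005],0,0.004]]'
python3 -m jog '[[[0,0,0.0005],0,0.004],[[0,0,0.0005],0,0.004]]'
python3 -c "
from h import *
s=read_state();print(s['tcp_pos'],s['contact_force'],s['wrist_torque']);save('scene','s10')"; python3 enh.py s10 240 180 340 280 1.4 s10z
```

```text
t: 14.75
tcp_pos: [456.5, 34.6, 116.6]
ee_rot: [0.0, -0.178, 0.984, -0.0]
contact_force: [-2.4, -1.2, 4.8]
grip_width: 11.1
t: 15.0
tcp_pos: [456.5, 34.6, 116.6]
ee_rot: [0.0, -0.178, 0.984, -0.0]
contact_force: [-5.8, 1.2, 10.1]
grip_width: 11.1
[456.51868901  34.59152954 116.56786446] [-5.75875726  1.20077909 10.12113039] [ 2.26563343e-01  1.96911338e+00 -9.37223327e-04]
6.0
```

View pics/s10z.png

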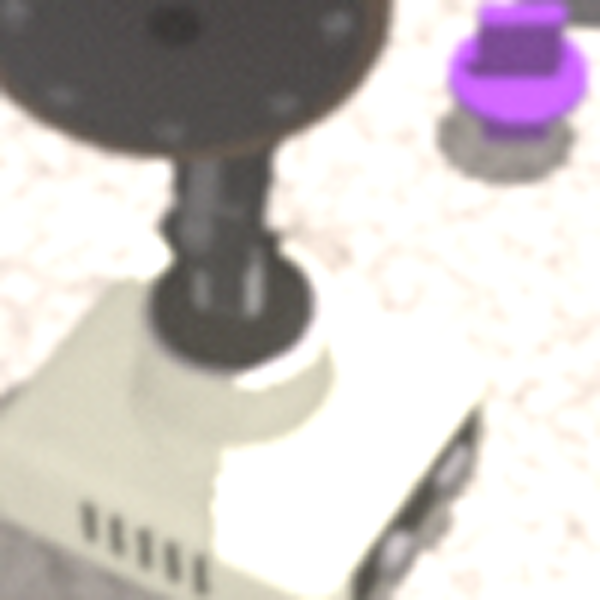

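Hard contact at TCP z 116.6, exactly the expected seated height, and the flange lies flat on the rim in the view. Relieve the push, open, and retreat up.

```bash
python3 -m jog '[[[0,0,-0.0008],0,0.004],[[0,0,-0.0008],0,0.014],[[0,0,-0.0008],0,0.025],[[0,0,-0.0008],0,0.04],[[0,0,-0.0008],0,0.045]]'
python3 -m jog '[[[0,0,0],0,0.045],[[0,0,-0.005],0,0.045],[[0,0,-0.02],0,0.045],[[0,0,-0.05],0,0.045],[[0,0,-0.09],0,0.045]]'
python3 -m jog '[[[-0.05,0,-0.02],0,0.045],[[-0.07,0,-0.02],0,0.045],[[-0.07,0,-0.02],0,0.045]]'
python3 - <<'E'
from h import *
s=read_state();print(s['tcp_pos'],s['contact_force']);save('wrist','w11');save('scene','s11')
E
python3 enh.py s11 240 180 340 280 1.4 s11z; python3 enh.py w11 200 40 380 190 1.5 w11z
```

```text
t: 15.68
tcp_pos: [456.5, 34.6, 116.5]
ee_rot: [-0.0, -0.178, 0.984, -0.0]
contact_force: [0.3, 0.6, -0.1]
grip_width: 45.2
t: 16.3
tcp_pos: [455.9, 34.4, 207.2]
ee_rot: [-0.001, -0.178, 0.984, -0.0]
contact_force: [1.4, 1.0, 0.6]
grip_width: 45.1
t: 16.68
tcp_pos: [522.8, 59.5, 226.4]
ee_rot: [-0.0, -0.178, 0.984, -0.0]
contact_force: [-1.0, -1.0, 0.2]
grip_width: 45.0
[522.82910437  59.48013959 226.41054024] [-1.01836993 -0.99114101  0.22969658]
6.0
4.0
```

View pics/s11z.png

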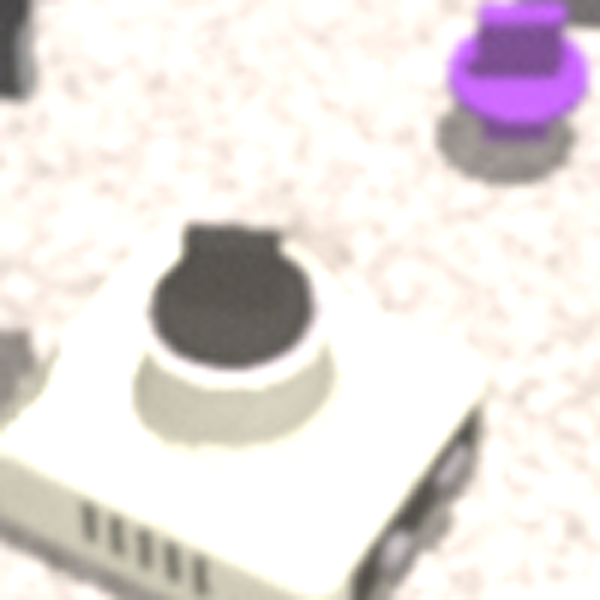

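View pics/w11z.png

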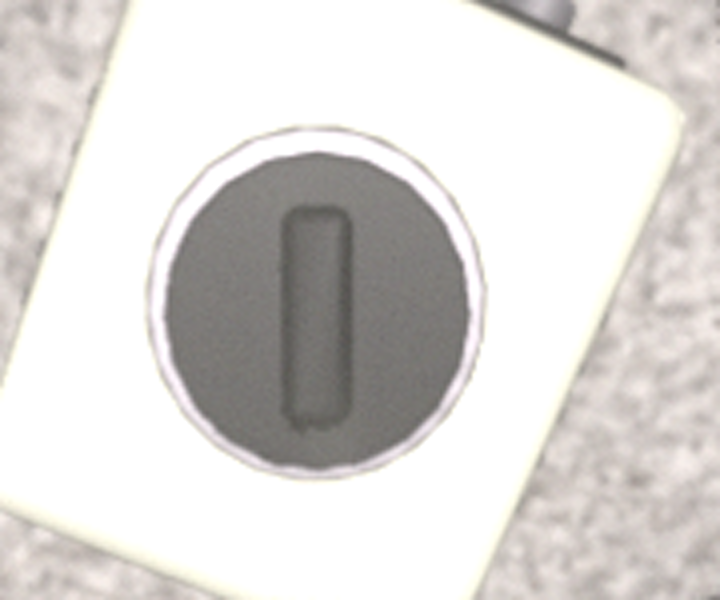

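View pics/s11.png

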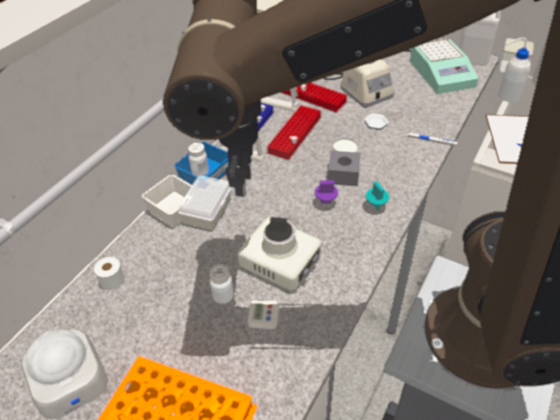

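The flange looks seated; the wrist view shows a slightly uneven rim gap (25 zoom px top, 7 bottom), so I check centring and height numerically.

```bash
cat > chk.py <<'E'
from h import *
import sys
from scipy.optimize import least_squares
B=dict(np.load(f'pics/{sys.argv[1]}.npz'));c=(float(sys.argv[2]),float(sys.argv[3]));im=B['im'].astype(np.float32)
g=cv2.GaussianBlur(im.mean(2),(0,0),.7);br=cv2.GaussianBlur(im[...,2]-im[...,0],(0,0),.8)
s=float(sys.argv[4])
for nm,img,r,z,sg in [('flange',g,(31*s,40.5*s),111,1),('rimcol',br,(40*s,50*s),105,-1)]:
    pts=[];pp=[]
    for th in np.linspace(0,2*np.pi,180,endpoint=False):
        rr=np.arange(*r,.25);u=(c[0]+rr*np.cos(th)).astype(np.float32);v=(c[1]+rr*np.sin(th)).astype(np.float32)
        p=cv2.remap(img,u[None],v[None],1)[0];i=(np.gradient(p)*sg).argmax();pts.append(onz(B,u[i],v[i],z)[:2])
    pts=np.array(pts);f=least_squares(lambda q:np.hypot(*(pts-q[:2]).T)-q[2],[*pts.mean(0),30],loss='soft_l1',f_scale=.3)
    print(nm,f.x.round(2),np.abs(f.fun).mean().round(2), proj(B,np.array([*f.x[:2],z])).round(2))
E
python3 chk.py w11 279.2 117.2 1
```

```text
flange [456.55  35.95  29.43] 0.15 [278.74 118.52]
rimcol [455.62  35.44  33.46] 0.16 [278.53 117.06]
```

Offset is about 1.0 mm, which is within the clearance. One second view gives the height check.

```bash
python3 -m jog '[[[0,-0.05,0],0,0.045],[[0,-0.09,0],0,0.045],[[0,-0.09,0],0,0.045],[[0,-0.09,0],0,0.045]]'
python3 - <<'E'
from h import *
s=read_state();print(s['t'],s['tcp_pos'],s['contact_force']);save('wrist','w12');B=dict(np.load('pics/w12.npz'))
im=B['im'];m=(im.max(2)<90).astype(np.uint8);print(proj(B,np.array([456.5,35.9,111])))
E
python3 enh.py w12 280 40 500 200 1.3 w12z
```

```text
t: 17.27
tcp_pos: [552.8, -25.3, 226.5]
ee_rot: [-0.0, -0.178, 0.984, 0.0]
contact_force: [0.0, -0.1, -0.1]
grip_width: 44.9
17.275 [552.77655839 -25.33923926 226.53204711] [ 0.0419205  -0.10475124 -0.09433135]
[394.70233165 120.68872197]
3.6363636363636362
```

View pics/w12z.png

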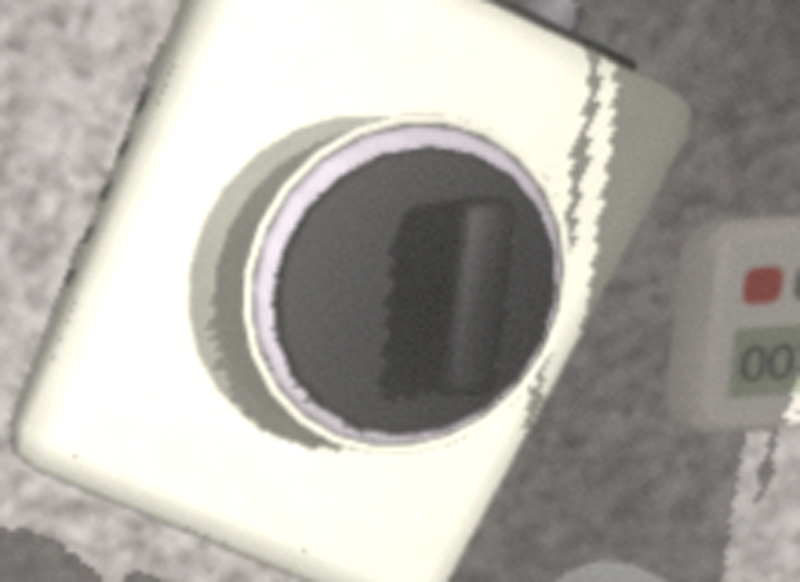

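The flange centre sits at pixel (394.7, 119.8) against (394.7, 120.7) predicted for a top face at z = 111 mm, so it is flush. Handing in.

```bash
python3 -c "
from bench import *
print(job_done())"
```

```text
the job is handed in; nothing more can be done
None
```

The cartridge is seated in the mill's neck with its key in the drive slot. I let go, pulled the gripper clear and handed the job in; no verdict came back. It took about 17 s of the 61 s.

**How it went:**
- The wrist camera showed the slot at about 0.43 rad from world x. I set the key on the drive 0.2 rad short of that and turned it under about 5 N.
- The push vanished at about 0.36 rad. I stopped turning there and lowered the cartridge about 8 mm with no resistance until it hit a hard stop.
- The stop came 10.4 mm below first contact with the drive, against 10.5 mm expected. The peak load was about 12 N, with the flange already on the rim.

**Last checks:**
- **Seating:** the flange is flush on the rim; its top is at about 111 mm in two wrist views, as it should be when seated.
- **Centring:** the flange is about 1 mm off the neck's axis, within the 3 mm limit.
- **Contact:** the forces on the gripper read zero after release.
- **Bystanders:** the jar, timer and dish look unmoved in the last scene picture; I did not measure them.

**Small disagreements:**
- The rim's height measured 102.8 mm against the stated 105 mm.
- The wrist camera and the arm's own position differed by up to 1.7 mm sideways, so I aimed by camera differences.
- The arm's own position also ran slightly off my commanded sums, so I corrected x by 1 mm just before the shank went in.

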